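Set the length stop and butt the speck against it

ROBOT

A 6-joint arm with a two-finger parallel gripper is mounted at the origin on the work surface. World frame = base frame: x ahead of the robot, y to its left, z up, the work surface at z = 0. Lengths are in m, angles in rad, forces in N, time in s.
With the tool pointing down it reaches from about 0.25 to 0.725 m from the base axis. Payload 4 kg.
Tool frame: the origin (TCP) lies at the very end of the fingers, on their centre line; the grasp point (between the pads) lies 19 mm behind it; z points along the fingers, y is the line along which they close (so a half turn about z gives the same grasp; the last joint's range is limited). The gripper opens to 85 mm and grips with 20 to 120 N. Pads are 22 mm wide; open, the fingers measure 114 mm over their backs; the gripper's body (76 mm by 85 mm) begins 54 mm behind the grasp point. The pads swing forward as they close: fully open they stand 13 mm farther back than shut.
Start: joints at [1.342, 0.241, 0.005, 1.335, 0, 1.571], TCP at [0.113, 0.487, 0.231] pointing down, gripper open.
Joint ranges: [-2.72, 2.72], [-1.05, 1.87], [-1.09, 1.28], [-1.99, 2.15], [-1.42, 1.44], [-3.14, 3.14]. Speed limits (rad/s): [2.79, 2.79, 3.14, 3.14, 3.14, 3.14].

INTERFACE

Orientations are given as a unit quaternion [x, y, z, w].
In Python, from workcell import bot, vision, workorder, boxes_of gives the robot as it stands.
- The arm moves only by the tool send_rows, never from a script. Its argument "motion" is text: rows parted by semicolons, each of 5 numbers parted by spaces: the closure, from -1 (fully open) to 1 (shut), so that 0 is half open, then the shift along the tool's x, y, z in cm, then the turn about the tool's z in rad. In form: claw x y z twist; .... A call has 1 to 5 rows; each row is the pose to reach, as a shift and turn from the pose commanded when the call began, along the tool's axes at that moment; what a row does not reach only later rows make up. A row lasts 1/10 s, in which the tool goes at most 50 mm and 8.59 degrees, less where a joint would pass 70% of its speed; a pose out of reach is approached as far as the arm can. A call with a gripper value outside its range is refused whole. The fingers move at their own pace and stop on an object; the grip force is fixed at half the most. Time passes only in rows, so rows that repeat a pose let the fingers close. It gives the time, the measured TCP pose, the force, the opening and the grip force at its end, in the units of the state.
- bot.get_obs(): the state, without advancing time (a new reading comes with each control period).
- vision.camera(name): name is "side" or "top" or "wrist"; returns the picture (384x512x3 uint8, red, green, blue); there is no depth.
- vision.camera_model(name): a dict with "fov_y" (degrees; the focal length in pixels is half the picture's height over the tangent of half this angle, whatever the lens; pixels are square), "cx", "cy" (the principal point, pixels), "world_from_camera" (4x4, takes a point from camera to world coordinates); the wrist camera has in their place "hand_eye" (4x4, takes a point from camera to tool coordinates, whose origin is the TCP and whose axes are the flange's). Camera axes: x right, y down, z forward; pixel columns grow to the right and rows downward; lengths in m; the calibration is good to about 2 mm. A picture is of the moment at which its call begins: read the wrist's pose just before it. camera_model takes no time and is no camera call.
- workorder.job_done(): hands the job in; it is judged then, once.
Trained networks look in the newest picture that a camera, given by its name, has taken for a name from the list of things; names that differ only in an ending like _2 or _b are one class to them, and where a whole thing is asked for, a point or a joint stands for the part that bears it (a point fixed in the world has none). Each returns a list of dicts, best first, with "conf" (0 to 1); they miss things now and then, are a little off and sometimes report something else, mostly with a low value. They report only what shows in the picture. A call takes as long as a camera call. They do not tell look-alikes from the thing itself.
- boxes_of(camera, target): "rect" ([centre column, centre row, width, height] in pixels, round what is visible of it).
The state is a dict: "clock": time; "joint_pos": joint angles; "joint_vel": joint speeds; "tau": joint torques, N m; "eef_pos": TCP position; "tool_rot": TCP orientation; "ft_force": force on the tool from outside, world axes, zero at the start; "ft_torque": the same for the moment, N m; "grip_width": finger opening in m; "grasp_force": force on a finger pad.
Only numpy, scipy, OpenCV 4.12 (cv2) and the standard library are available. Lean on these libraries where they do the work, as an engineer would, in place of code of your own. Each camera call takes 0.05 s, during which the arm holds its last target. There are 200 camera calls.

TASK

On the portioning board, push the sliding length stop along its rail towards the slab of speck until its spring pin drops into the notch of the index clamp. Then push the slab end-on along the board until it butts squarely against the stop, leaving the stop in its notch, and move the hand clear. Only push, gently: do not grip or lift the stop, its pin or the slab, and leave the knife, the salami piece and the other things where they are.

Things in the scene. Friction and masses are not known exactly. Their poses are not given: they have to be found in the camera images.
- stop_back (a point): Centre of the back (+y) face of the length stop's plate: the face to push. The stop is an aluminium slider on the rail; its upright plate, 97 mm along x, 12 mm thick along y, 53 mm high, hangs over the board on the robot's side, lower edge 3 mm above the board. This point is 61.5 mm from the rail's centre line and 29.5 mm above the board's top. Axes as clamp.
- stop_face (a point): Centre of the front (-y) face of the same plate, which the slab must meet, 12 mm from stop_back; the plate's mid-plane is in line with the spring pin. A bridge 30 mm long (y) joins the plate to the rail; the black pin knob on it is the highest part, 87 mm above the board. Axes as clamp.
- stop (a joint): Travel of the stop along the rail in m, 0 at the +y end, growing towards -y (towards the slab) to 0.36. It starts 0 to 0.05. Free sliding takes about 1 N.
- pin (a joint): Lift of the stop's spring pin in m: 0 when it is down (on the plain rail or in the notch), up to 0.0045 on the near ridge of the index clamp, up to 0.007 on the far one.
- clamp: Index clamp: steel saddle 56 mm long (y) fixed on the rail; a black 22 mm thumbscrew stands behind the rail (42 mm from its centre line), level with the notch. Origin: the notch, on the rail's centre line at its top, 40 mm above the board's top. y along the rail towards the stop's start, x away from the robot, z up. Home: stop_back 6 mm to the +y side of it, stop_face 6 mm to the -y side.
- clamp_feel (a point): Same point and axes as clamp. How it feels: coming from +y the pin meets a low ridge 16 mm before home and crests it 8 mm before home (push up to about 13 N), then drops in by itself and the push falls to almost nothing. Pushing on meets a higher ridge (about 20 N); beyond it the stop overruns. Pushed back out of the notch (+y) the stop holds about 13 N.
- slab_mid (a point): Centre of the loose slab of speck lying flat on the board on the -y side of the clamp, beside the rail: a dark brown block 64 mm wide (x), 150 mm long (y), 40 mm high, about 0.4 kg, with a greasy rind that slides easily (about 1 N) and red and white layered ends. y along its length towards the stop, z up.
- slab_end (a point): Centre of the slab's end that faces the stop (+y end), half-way up.
- slab_tail (a point): Centre of the slab's other end (-y end), half-way up: the end to push on. There are at least 30 mm of bare board beyond it.
- board: Fixed wooden portioning board, 240 mm (x) by 560 mm (y) by 24 mm; origin at the centre of its underside, on the table; axes parallel to the clamp's. Its rail, 24 mm wide, 40 mm high, 550 mm long, runs along y with its centre line at x = +100 mm; the clamp sits on it between y = -15 and +70 mm.
- stub: Bystander: short piece of salami standing on the robot's side of the board, 54 mm across, 48 mm high; origin under its centre.
- knife: Bystander: knife lying flat on the robot's side of the board, along y, 250 mm long (handle end -142 mm, point +110 mm of its origin), 34 mm wide, 16 mm high; origin on its underside.
- jar: Bystander: jar on the table, 68 mm across, 95 mm high; origin under its centre.
- bowl: Bystander: white bowl on the table, 130 mm across, 50 mm high; origin under its centre.
- plate: Bystander: white plate on the table, 170 mm across, 18 mm high; origin under its centre.
- mill: Bystander: wooden pepper mill on the table, 52 mm across, 150 mm high; origin under its centre.
- cup: Bystander: small clay cup on the table, 60 mm across, 60 mm high; origin under its centre.
There are look-alikes about, which are no part of the job. Leave any green or yellow look-alike of the part that bears slab_mid alone.

How it is judged:
On the way, in this order (a step that is already met when the one before it is completed fails the run):
1. the stop rests in the clamp's notch with its pin down (y of stop_face in the frame of clamp between -0.0085 and -0.0035 m and value of joint pin below 0.0015 m and velocity of joint stop between -0.005 and 0.005 m/s), for 0.3 s.
2. the slab is squarely against the stop, the stop still in its notch (y of stop_face in the frame of clamp between -0.0085 and -0.0035 m and value of joint pin below 0.0015 m and y of slab_end in the frame of stop_face above -0.003 m and angle between the y axis of slab_mid and the y axis of stop_face, either way round below 0.06 rad and x of slab_mid in the frame of stop_face between -0.045 and 0.045 m and height (world z) of slab_mid below 0.048 m and angle between slab_mid's own z axis and vertical below 0.08 rad), for 0.2 s.
At the end, for the whole second after the job is handed in: The stop stands within 2.5 mm of the notch's centre, at rest, with the pin down (under 1.5 mm); the slab lies flat and still on the board, the centre of its end within 3 mm of the stop's face, square to it within 0.06 rad (all of step 2 and velocity of joint stop between -0.005 and 0.005 m/s and linear speed of slab below 0.01 m/s); the robot touches nothing.
It fails at once if the slab is lifted or tipped (height (world z) of slab_mid above 0.056 m or angle between slab_mid's own z axis and vertical above 0.3 rad).
It fails at once if the stop is gripped or pushed roughly (over 30 N) (contact force between the fingers and stop above 30 N).
It fails at once if the pin is pulled up out of reach of the ridges (value of joint pin above 0.0095 m).
It fails at once if the slab is gripped or pushed roughly (over 30 N) (contact force between the fingers and slab above 30 N).
It fails at once if a bystander is moved more than 30 mm (distance of any of stub, knife, jar, bowl, plate, mill, cup from where it was at the start of the episode above 0.03 m).
It also fails if it takes over 64 s, if anything falls off the work surface, if the arm or the gripper's body presses on something with over 40 N, if the wrist force passes 120 N, or if a joint passes its speed limit or range.

## Working session

There is one attempt and no reset: what is moved stays moved. The work goes in short steps, Python scripts to look and compute and a tool call to move; the robot and the scene stay as the last step left them, time stands still between calls to the robot, and variables do not carry over. Pictures are saved under pics/ and viewed, at most 10 in all, crops included, and the job is handed in when it is done.

Besides the shell and the picture viewer there is one more tool, called as a command line: name --argument value ..., lists and objects as JSON in quotes. send_rows: Moves the arm, as the interface text tells. Its arguments: {"type":"object","properties":{"motion":{"type":"string"}},"required":["motion"]}

```bash
mkdir -p pics; python3 - <<'E'
from workcell import bot, vision, workorder, boxes_of
import cv2,numpy as np
np.set_printoptions(precision=4,suppress=True)
ims=[]
for c in ("top","side"):
    im=vision.camera(c); cv2.imwrite(f"pics/{c}0.png",cv2.resize(im[:,:,::-1],(800,600)))
    m=vision.camera_model(c); print(c,m)
    for t in ("stop","clamp","slab_mid","board","stub","knife"):
        print(t,[(np.round(b["rect"],1).tolist(),round(b["conf"],2)) for b in boxes_of(c,t)][:4])
o=bot.get_obs();print(o["clock"],o["eef_pos"],o["tool_rot"],o["grip_width"])
E
```

```text
top {'fov_y': 49.24116197394253, 'cx': 253.46029142370213, 'cy': 193.01345071594, 'world_from_camera': array([[ 0.0107, -0.9913,  0.1312,  0.3641],
       [-0.9999, -0.0114, -0.0051,  0.0239],
       [ 0.0066, -0.1311, -0.9913,  1.3534],
       [ 0.    ,  0.    ,  0.    ,  1.    ]])}
stop [([179.2, 179.6, 14.2, 45.9], 0.74)]
clamp [([233.4, 156.2, 17.9, 21.8], 0.68)]
slab_mid [([320.1, 266.0, 30.8, 52.2], 0.73), ([249.1, 114.8, 19.1, 48.5], 0.72), ([268.9, 178.0, 52.1, 25.8], 0.61), ([191.3, 279.6, 32.0, 50.7], 0.58)]
board [([246.2, 192.9, 182.4, 92.1], 0.87), ([232.2, 155.4, 19.7, 17.9], 0.66)]
stub [([209.5, 221.2, 16.4, 18.6], 0.7)]
knife [([286.6, 217.4, 78.1, 17.0], 0.79), ([231.8, 156.1, 17.7, 24.6], 0.68), ([270.0, 179.1, 50.3, 25.4], 0.53), ([400.3, 263.3, 57.4, 56.0], 0.32)]
side {'fov_y': 45.01819092133482, 'cx': 252.1306200383602, 'cy': 197.90761345926478, 'world_from_camera': array([[-0.9655, -0.1272,  0.2271,  0.1888],
       [-0.2598,  0.5223, -0.8122,  1.2466],
       [-0.0153, -0.8433, -0.5373,  0.8888],
       [ 0.    ,  0.    ,  0.    ,  1.    ]])}
stop [([218.4, 241.0, 49.6, 30.6], 0.66), ([161.4, 302.2, 19.1, 31.2], 0.35)]
clamp [([209.7, 212.4, 20.8, 17.1], 0.76)]
slab_mid [([326.9, 188.9, 42.9, 27.1], 0.96), ([241.8, 197.7, 23.4, 29.2], 0.9), ([320.3, 258.6, 51.8, 24.7], 0.79), ([173.6, 205.3, 47.7, 21.2], 0.61)]
board [([241.7, 223.6, 98.6, 118.4], 0.65), ([331.4, 156.4, 39.8, 20.1], 0.52), ([284.4, 306.4, 23.4, 55.2], 0.37)]
stub [([270.5, 234.6, 15.3, 22.9], 0.67)]
knife [([277.9, 195.5, 15.9, 41.6], 0.76), ([277.6, 149.1, 30.5, 18.9], 0.72), ([218.2, 240.4, 52.3, 27.3], 0.4)]
0.7 [0.1134 0.487  0.2313] [ 0.1142  0.9935  0.     -0.    ] 0.08559233879169306
```

View pics/top0.png

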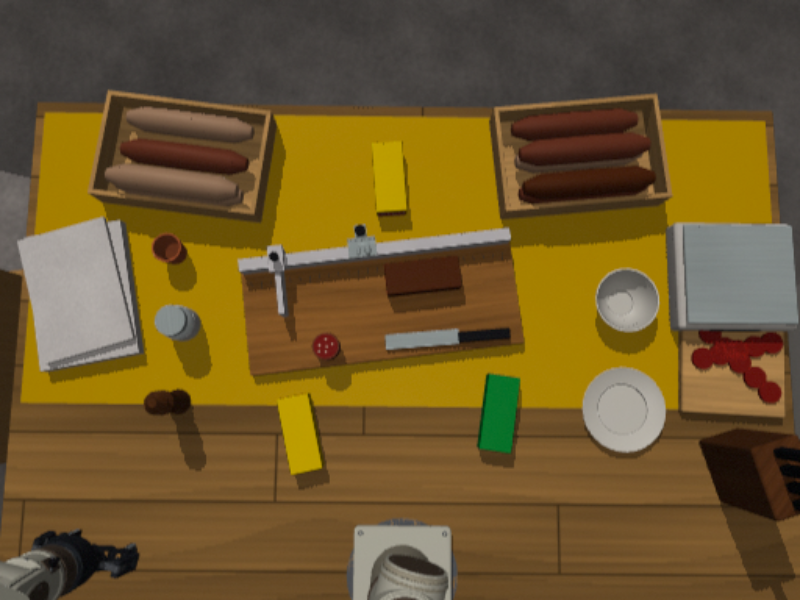

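View pics/side0.png

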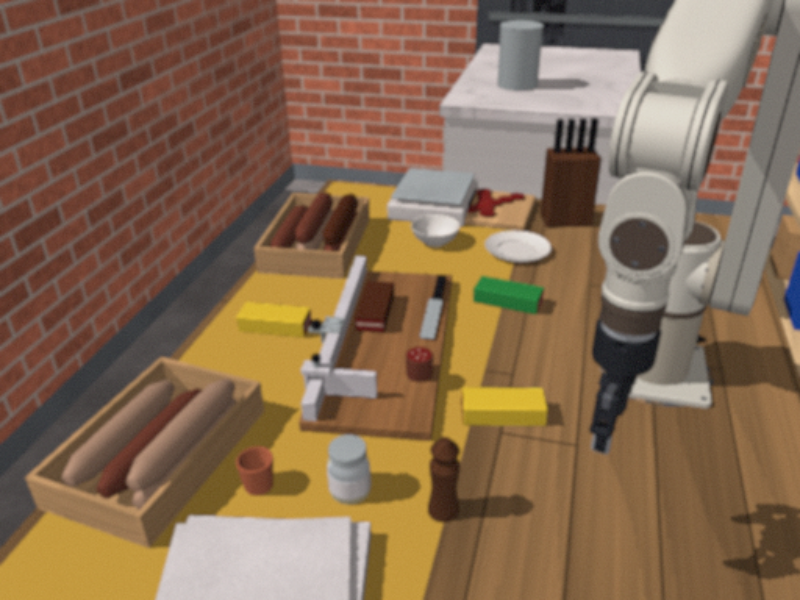

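```bash
cat > h.py <<'E'
from workcell import bot, vision, workorder, boxes_of
import cv2,numpy as np
np.set_printoptions(precision=4,suppress=True)
def px(cam,u,v,z,T=None):
    m=vision.camera_model(cam); f=192/np.tan(np.radians(m["fov_y"])/2)
    T=m["world_from_camera"] if T is None else T
    d=T[:3,:3]@np.array([(u-m["cx"])/f,(v-m["cy"])/f,1]); p=T[:3,3]
    return p+d*(z-p[2])/d[2]
E
python3 - <<'E'
from h import *
im=vision.camera("top")[:,:,::-1]
cv2.imwrite("pics/topc.png",cv2.resize(im[130:250,150:345],(780,480),interpolation=cv2.INTER_CUBIC))
P=lambda n,u,v,z:print(n,px("top",u/1.5625,v/1.5625,z))
P("rail+",240,265,.064);P("rail-",510,236,.064)
P("b near+",253,374,.024);P("b near-",523,346,.024)
P("knob",274,257,.111);P("plate end",282,313,.08);P("clamp",362,247,.07);P("screw",361,231,.07)
for c in((386,264),(460,258),(462,287),(388,295)):P("slab",*c,.064)
P("stub",326,345,.072);P("knife handle",510,334,.03);P("tip",386,343,.03)
E
```

```text
rail+ [0.6049 0.3298 0.064 ]
rail- [ 0.6707 -0.2111  0.064 ]
b near+ [0.3895 0.3038 0.024 ]
b near- [ 0.452 -0.242  0.024]
knob [0.6126 0.2538 0.111 ]
plate end [0.5075 0.24   0.08  ]
clamp [0.6432 0.0865 0.07  ]
screw [0.6759 0.089  0.07  ]
slab [0.6104 0.0381 0.064 ]
slab [ 0.6244 -0.1101  0.064 ]
slab [ 0.5656 -0.114   0.064 ]
slab [0.5478 0.0333 0.064 ]
stub [0.4465 0.1533 0.072 ]
knife handle [ 0.4756 -0.2148  0.03  ]
tip [0.4545 0.0364 0.03  ]
```

View pics/topc.png

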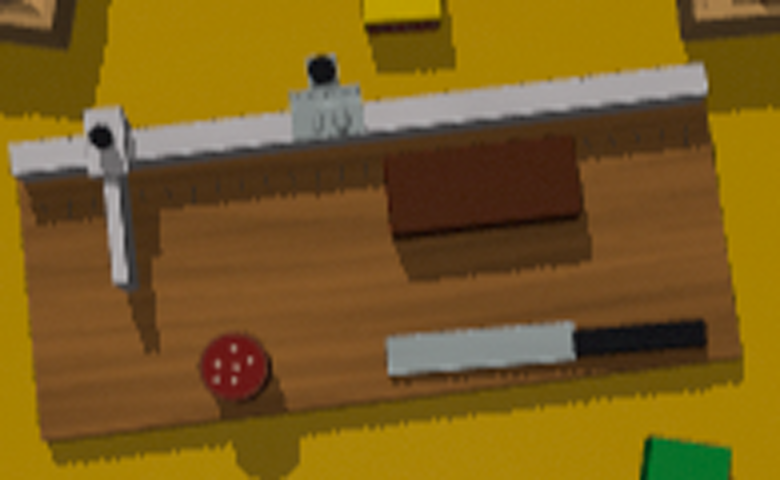

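The top view, with the crop taken at 4x from origin (150,130), shows:
- the stop's knob at (100,136)
- the thumbscrew at (321,69)
- the slab's corners at (387,153) to (582,213)

The measured lengths agree with the sizes given: board yaw +0.121 rad, plate about 171 mm from home, and slab about 35 mm short of the stop's home position. I'm moving to a point above and behind the stop.

send_rows --motion "0.4 -4.6 -0.85 0 0.13; 0.4 -9.2 -1.7 0 0.26; 0.4 -13.8 -2.55 0 0.39; 0.4 -18.4 -3.4 0 0.52; 0.4 -23 -4.25 0 0.65"

```text
clock: 1.25
eef_pos: [0.3293, 0.3926, 0.2315]
tool_rot: [0.428, 0.904, 0.0, 0.0]
ft_force: [0.5, 0.7, 0.2]
grip_width: 0.0256
grasp_force: 0.0
```

```bash
cat >> h.py <<'E'
import sys
from scipy.spatial.transform import Rotation as Ro
A=0.121; XB=np.array([np.cos(A),np.sin(A),0]); YB=np.array([-np.sin(A),np.cos(A),0])
def to(xb,yb,z):
    o=bot.get_obs(); R=Ro.from_quat(o["tool_rot"]).as_matrix(); p=np.array(o["eef_pos"])
    d=xb*XB+yb*YB+[0,0,z]-p
    print("t",o["clock"],"b",p@XB,p@YB,p[2],"cm",100*R.T@d,"twist",np.arctan2(*(np.array([R[:,0],R[:,1]])@XB))-np.pi/2,"F",np.array(o["ft_force"])@np.array([XB,YB,[0,0,1]]).T,"w",o["grip_width"],"j6",o["joint_pos"][5], "rotx", R[:,0], "roty",R[:,1])
E
python3 -c "
from h import *
to(.579,.23,.231)"
```

```text
t 1.25 b 0.37427278172482126 0.3499426539066683 0.2315142739515967 cm [-21.1021  10.8487   0.053 ] twist -2.1367617358867115 F [0.5667 0.5957 0.1548] w 0.02561398886617567 j6 1.7565783872162941 rotx [-0.6342  0.7732  0.0002] roty [0.7732 0.6342 0.0006]
```

send_rows --motion "0.4 -4.2 2.16 0 0.113; 0.4 -8.4 4.3 0 0.227; 0.4 -12.6 6.5 0 0.34; 0.4 -16.8 8.7 0 0.453; 0.4 -21.1 10.8 0 0.567"

```text
clock: 1.75
eef_pos: [0.5473, 0.2989, 0.2313]
tool_rot: [0.663, 0.748, 0.0, -0.0]
ft_force: [-0.9, 2.1, 0.1]
grip_width: 0.0255
grasp_force: 0.0
```

```bash
python3 - <<'E'
from h import *
im=vision.camera("wrist")[:,:,::-1]
cv2.imwrite("pics/w1.png",im)
print(vision.camera_model("wrist"))
to(.579,.23,.045)
E
```

```text
{'fov_y': 70.52794521160925, 'cx': 256.4507330882399, 'cy': 187.65769855393242, 'hand_eye': array([[ 0.0001, -0.9445, -0.3284,  0.0853],
       [ 1.    ,  0.    ,  0.0002, -0.0003],
       [-0.0001, -0.3284,  0.9445, -0.1432],
       [ 0.    ,  0.    ,  0.    ,  1.    ]])}
t 1.8 b 0.5853143954257242 0.2257536606181536 0.22982829801554416 cm [ 0.479  -0.7152 18.4784] twist -1.5601266938561023 F [ 5.3008 -0.7135 -0.0225] w 0.025840936886658398 j6 1.9518254732780564 rotx [-0.1101  0.9939 -0.0033] roty [0.9939 0.1101 0.0043]
```

View pics/w1.png

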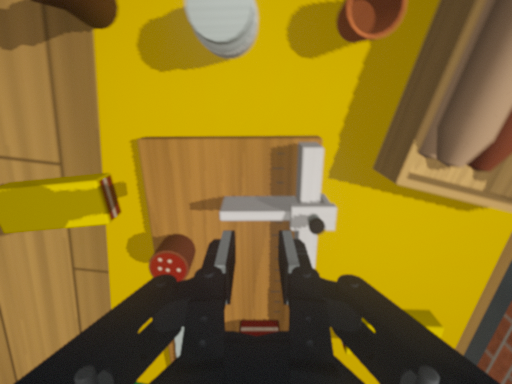

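The wrist view shows the plate's top edge running along row 197–207 from column 221 to 292, with the knob at (316,225). The fingers are still on the +y side. I'll locate the edge, then go down.

```bash
python3 - <<'E'
from h import *
m=vision.camera_model("wrist")
import numpy as np
# pose at picture: about nominal commanded
o=bot.get_obs(); T=np.eye(4);T[:3,:3]=Ro.from_quat(o["tool_rot"]).as_matrix();T[:3,3]=o["eef_pos"];T=T@m["hand_eye"]
for n,u,v,z in(("back top",222,197,.08),("back top r",288,197,.08),("front top",222,208,.08),("front r",288,208,.08),("bottom back?",222,221,.027),("knob",316,225,.111),("rail end",312,145,.064)):
    p=px("wrist",u,v,z,T);print(n,p@XB,p@YB)
to(.579,.23,.045)
E
```

```text
back top 0.545632334223882 0.19765753765203367
back top r 0.6219633644867872 0.19671782981175287
front top 0.5449041435955824 0.18382354745368915
front r 0.6223508064923343 0.1828538423499966
bottom back? 0.5365293583406093 0.1407745094280429
knob 0.6490967055083001 0.17620166074007249
rail end 0.6496295075399411 0.25391044422220665
t 1.8 b 0.5853143954257242 0.2257536606181536 0.22982829801554416 cm [ 0.479  -0.7152 18.4784] twist -1.5601266938561023 F [ 5.3008 -0.7135 -0.0225] w 0.025840936886658398 j6 1.9518254732780564 rotx [-0.1101  0.9939 -0.0033] roty [0.9939 0.1101 0.0043]
```

send_rows --motion "0.4 0.3 0 4.6 0; 0.4 0.3 0 9.2 0; 0.4 0.3 0 13.8 0; 0.4 0.3 0 17.5 0; 0.4 0.3 0 18.5 0"

```text
clock: 2.3
eef_pos: [0.5415, 0.3009, 0.041]
tool_rot: [0.661, 0.75, -0.005, -0.002]
ft_force: [0.1, -0.3, -0.5]
grip_width: 0.0255
grasp_force: 0.0
```

send_rows --motion "0.4 -0.5 0 0 0; 0.4 -1 0 0 0; 0.4 -1.5 0 0 0; 0.4 -2 0 0 0; 0.4 -2.5 0 0 0"

```text
clock: 2.8
eef_pos: [0.5493, 0.2779, 0.048]
tool_rot: [0.662, 0.75, 0.001, 0.001]
ft_force: [-1.0, -0.8, 0.4]
grip_width: 0.0252
grasp_force: 0.0
```

```bash
python3 - <<'E'
from h import *
im=vision.camera("wrist")[:,:,::-1]
cv2.imwrite("pics/w2.png",im)
to(.579,.193,.046)
E
```

```text
t 2.85 b 0.5785304199657596 0.20860967177707024 0.04755747045252327 cm [-1.5611  0.0421  0.1558] twist -1.5737097009807555 F [ 0.1258 -0.277   0.1888] w 0.02568296008634286 j6 1.9142540843345164 rotx [-0.1236  0.9923  0.    ] roty [0.9923 0.1236 0.0018]
```

View pics/w2.png

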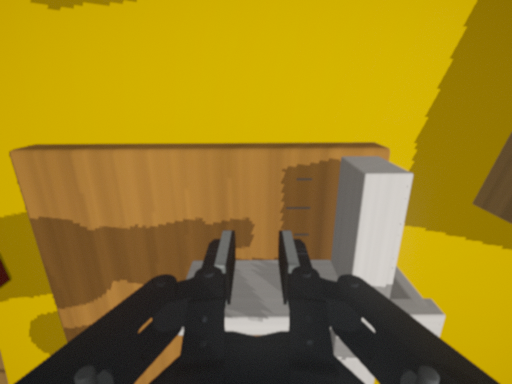

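The fingers are behind the plate: tips at row 235, plate back edge near row 262. I'll make contact slowly, then slide the stop.

send_rows --motion "0.4 -0.5 0 0 0; 0.4 -0.9 0 0 0; 0.4 -1.3 0 0 0; 0.4 -1.7 0 0 0; 0.4 -2.1 0 0 0"

```text
clock: 3.35
eef_pos: [0.5509, 0.2572, 0.0463]
tool_rot: [0.661, 0.75, 0.0, -0.0]
ft_force: [-0.6, 1.7, 0.9]
grip_width: 0.0256
grasp_force: 0.5
```

send_rows --motion "0.4 -0.8 0 0 0; 0.4 -1.6 0 0 0; 0.4 -2.4 0 0 0; 0.4 -3.2 0 0 0; 0.4 -4 0 0 0"

```text
clock: 3.85
eef_pos: [0.5561, 0.2167, 0.0463]
tool_rot: [0.662, 0.75, 0.0, 0.0]
ft_force: [0.4, 1.2, -0.8]
grip_width: 0.0257
grasp_force: 0.6
```

send_rows --motion "0.4 -0.8 0 0 0; 0.4 -1.6 0 0 0; 0.4 -2.4 0 0 0; 0.4 -3.2 0 0 0; 0.4 -4 0 0 0"

```text
clock: 4.35
eef_pos: [0.5611, 0.1772, 0.0464]
tool_rot: [0.662, 0.75, 0.0, 0.0]
ft_force: [0.5, 0.8, -0.5]
grip_width: 0.0257
grasp_force: 0.6
```

send_rows --motion "0.4 -0.6 0 0 0; 0.4 -1.2 0 0 0; 0.4 -1.7 0 0 0; 0.4 -2 0 0 0; 0.4 -2 0 0 0"

```text
clock: 4.85
eef_pos: [0.5632, 0.1573, 0.0462]
tool_rot: [0.662, 0.75, -0.0, 0.0]
ft_force: [-0.1, 1.0, -0.3]
grip_width: 0.0256
grasp_force: 0.0
```

```bash
python3 - <<'E'
from h import *
im=vision.camera("top")[:,:,::-1]
cv2.imwrite("pics/t2.png",cv2.resize(im[130:230,170:320],(780,520),interpolation=cv2.INTER_CUBIC))
to(.579,.05,.046)
E
```

```text
t 4.9 b 0.577951031430777 0.08839483424416367 0.04614243335863419 cm [-3.8398  0.0912  0.0162] twist -1.5743659638963492 F [-0.7432 -0.1504 -0.2671] w 0.025810469874052673 j6 1.7192045186827316 rotx [-0.1242  0.9923 -0.0005] roty [ 0.9923  0.1242 -0.0008]
```

View pics/t2.png

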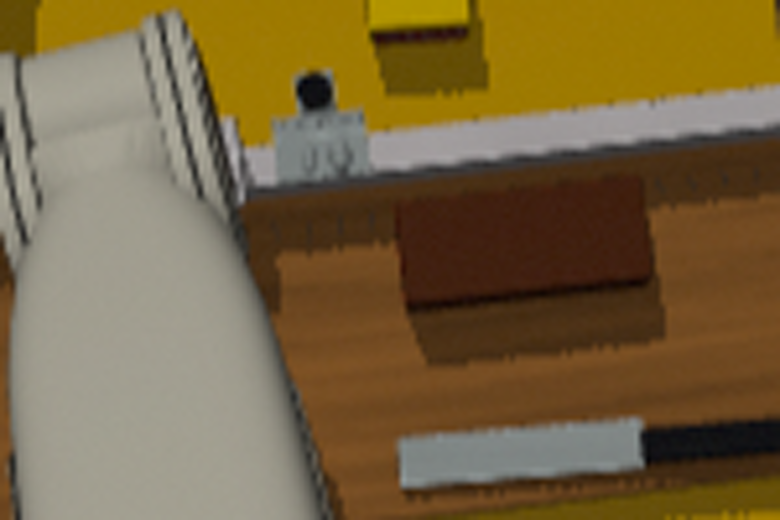

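The arm hides the stop in this picture. The clamp saddle at (320,148) and the slab are undisturbed, and the steady ~1 N shows contact. I'll carry on to the ridge, then creep.

send_rows --motion "0.4 -0.7 0 0 0; 0.4 -1.4 0 0 0; 0.4 -2.1 0 0 0; 0.4 -2.7 0 0 0; 0.4 -3.2 0 0 0"

```text
clock: 5.4
eef_pos: [0.5673, 0.1254, 0.0461]
tool_rot: [0.662, 0.75, -0.0, -0.0]
ft_force: [0.1, 1.1, -0.6]
grip_width: 0.0257
grasp_force: 0.5
```

send_rows --motion "0.4 -0.2 0 0 0; 0.4 -0.4 0 0 0; 0.4 -0.6 0 0 0; 0.4 -0.8 0 0 0"

```text
clock: 5.8
eef_pos: [0.5683, 0.1183, 0.0463]
tool_rot: [0.661, 0.75, -0.0, -0.0]
ft_force: [0.2, 0.9, -0.5]
grip_width: 0.0257
grasp_force: 0.5
```

send_rows --motion "0.4 -0.1 0 0 0; 0.4 -0.2 0 0 0; 0.4 -0.3 0 0 0"

```text
clock: 6.1
eef_pos: [0.5687, 0.1153, 0.0463]
tool_rot: [0.661, 0.75, -0.0, -0.0]
ft_force: [-0.5, 0.5, 0.7]
grip_width: 0.0257
grasp_force: 0.4
```

send_rows --motion "0.4 -0.1 0 0 0; 0.4 -0.2 0 0 0; 0.4 -0.3 0 0 0; 0.4 -0.4 0 0 0"

```text
clock: 6.5
eef_pos: [0.5693, 0.1113, 0.0463]
tool_rot: [0.662, 0.75, 0.0, 0.0]
ft_force: [-0.6, 0.8, 0.1]
grip_width: 0.0255
grasp_force: 0.4
```

send_rows --motion "0.4 -0.1 0 0 0; 0.4 -0.2 0 0 0"

```text
clock: 6.7
eef_pos: [0.5694, 0.1098, 0.0463]
tool_rot: [0.661, 0.75, 0.0, -0.0]
ft_force: [-0.6, 4.1, -0.6]
grip_width: 0.0256
grasp_force: 1.8
```

send_rows --motion "0.4 -0.1 0 0 0; 0.4 -0.2 0 0 0"

```text
clock: 6.9
eef_pos: [0.5695, 0.1093, 0.0464]
tool_rot: [0.661, 0.75, 0.001, -0.002]
ft_force: [-0.8, 8.3, 0.3]
grip_width: 0.0257
grasp_force: 4.3
```

Ridge met where predicted (TCP board y ≈ 0.040). Creeping over it in short calls.

send_rows --motion "0.4 -0.1 0 0 0; 0.4 -0.2 0 0 0; 0.4 -0.3 0 0 0"

```text
clock: 7.2
eef_pos: [0.5696, 0.1089, 0.0465]
tool_rot: [0.66, 0.751, 0.003, -0.003]
ft_force: [-2.3, 13.6, -0.5]
grip_width: 0.0256
grasp_force: 7.0
```

send_rows --motion "0.4 -0.1 0 0 0; 0.4 -0.2 0 0 0; 0.4 -0.2 0 0 0"

```text
clock: 7.5
eef_pos: [0.5703, 0.1033, 0.0463]
tool_rot: [0.661, 0.75, 0.0, -0.0]
ft_force: [-0.9, 2.0, 0.1]
grip_width: 0.0255
grasp_force: 1.2
```

send_rows --motion "0.4 -0.1 0 0 0; 0.4 -0.2 0 0 0; 0.4 -0.2 0 0 0"

```text
clock: 7.8
eef_pos: [0.571, 0.0995, 0.0464]
tool_rot: [0.662, 0.75, -0.0, 0.001]
ft_force: [0.7, -0.1, -0.3]
grip_width: 0.0255
grasp_force: 0.0
```

Push peaked at 13.6 N and then fell to zero, so the pin should have dropped in. I'll back off, lift and check.

send_rows --motion "0.4 1.5 0 0 0; 0.4 3 0 0 0; 0.4 3 0 -5 0; 0.4 3 0 -10 0; 0.4 3 0 -14 0"

```text
clock: 8.3
eef_pos: [0.5671, 0.132, 0.189]
tool_rot: [0.661, 0.75, 0.001, 0.001]
ft_force: [1.5, -0.2, -0.2]
grip_width: 0.0253
grasp_force: 0.0
```

send_rows --motion "0.4 -4.8 0 0 0; 0.4 -9.6 0 0 0; 0.4 -14.4 0 0 0; 0.4 -19.2 0 0 0; 0.4 -24 0 0 0"

```text
clock: 8.8
eef_pos: [0.5972, -0.1081, 0.1866]
tool_rot: [0.661, 0.75, 0.0, 0.0]
ft_force: [-0.1, 0.2, -0.8]
grip_width: 0.0256
grasp_force: 0.0
```

send_rows --motion "0.4 -3.6 0 0 0; 0.4 -4.8 0 0 0; 0.4 -4.8 0 0 0; 0.4 -4.8 0 0 0"

```text
clock: 9.2
eef_pos: [0.6028, -0.1539, 0.1861]
tool_rot: [0.661, 0.75, 0.0, -0.001]
ft_force: [-0.2, -0.4, -0.2]
grip_width: 0.0256
grasp_force: 0.0
```

```bash
python3 - <<'E'
from h import *
im=vision.camera("top")[:,:,::-1]
cv2.imwrite("pics/t3.png",cv2.resize(im[130:230,200:350],(780,520),interpolation=cv2.INTER_CUBIC))
to(.579,-.225,.046)
im=vision.camera("wrist")[:,:,::-1]
cv2.imwrite("pics/w3.png",im)
E
```

```text
t 9.25 b 0.5799118965823995 -0.22508242908454248 0.18622616652047252 cm [-0.0033 -0.0865 14.0226] twist -1.5769792075205857 F [-0.8452 -0.0375 -0.3723] w 0.025084267942028806 j6 1.1940472084230502 rotx [-0.1268  0.9919  0.0009] roty [ 0.9919  0.1268 -0.0003]
```

View pics/t3.png

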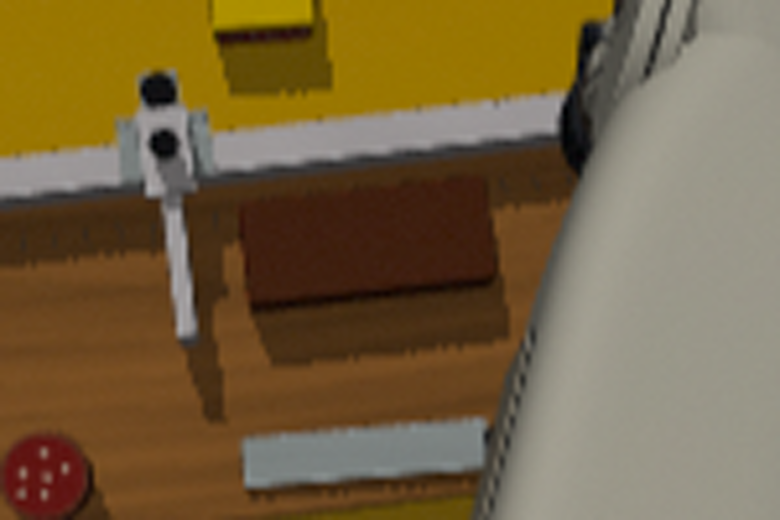

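View pics/w3.png

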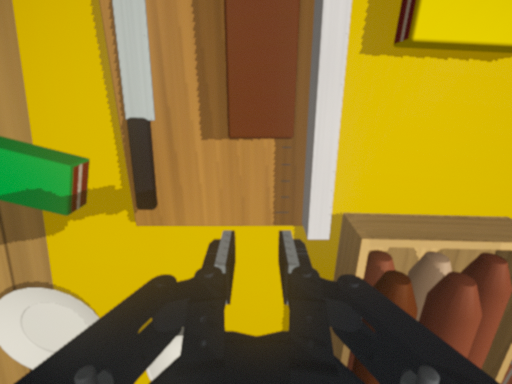

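The top view shows the stop sitting centrally on the clamp saddle, knob (163,142) in line with the thumbscrew (158,88). The wrist view shows the slab's tail edge at row 137, columns 228–295.

```bash
python3 - <<'E'
from h import *
m=vision.camera_model("wrist")
o=bot.get_obs(); T=np.eye(4);T[:3,:3]=Ro.from_quat(o["tool_rot"]).as_matrix();T[:3,3]=o["eef_pos"];T=T@m["hand_eye"]
for n,u,v,z in(("tailL",228,137,.064),("tailR",295,137,.064),("L2",226,10,.064),("R2",299,10,.064),("boardend",200,225,.024)):
    p=px("wrist",u,v,z,T);print(n,p@XB,p@YB)
for n,u,v,z in(("e1",242,208,.064),("e2",250,300,.064),("t1",487,178,.064),("t2",495,275,.064),("knob",163,142,.111),("screw",158,88,.07),("face",192,338,.08)):
    p=px("top",200+u/5.2,130+v/5.2,z);print(n,p@XB,p@YB)
to(.579,-.225,.041)
E
```

```text
tailL 0.5517281356306979 -0.18002292864240146
tailR 0.616870405418017 -0.17958204056189334
L2 0.5529802604796175 -0.07348962719081845
R2 0.6145686356803979 -0.07307540999718966
boardend 0.509553815045059 -0.29577041910146284
e1 0.607428586765986 -0.03392099529456679
e2 0.5513383715876764 -0.03264115558550474
t1 0.6096171492602378 -0.18271255680001972
t2 0.5503597633586552 -0.18022511805202404
knob 0.6423441452295475 0.008034195945319948
screw 0.6848759755031752 0.008534731573465532
face 0.5302636198483834 0.003924215312982658
t 9.3 b 0.5799262526797925 -0.22499270461340087 0.18633534187667933 cm [-0.0087 -0.0889 14.5336] twist -1.5774700990080128 F [0.0431 0.4506 0.208 ] w 0.02563237314455837 j6 1.1938080979521393 rotx [-0.1273  0.9919  0.0006] roty [ 0.9919  0.1273 -0.0003]
```

send_rows --motion "0.4 0 0.3 4.5 0; 0.4 0 0.3 9 0; 0.4 0 0.3 12.5 0; 0.4 0 0.3 14.3 0; 0.4 0 0.3 14.5 0"

```text
clock: 9.8
eef_pos: [0.6032, -0.1526, 0.038]
tool_rot: [0.661, 0.751, -0.001, -0.003]
ft_force: [0.1, 0.3, -0.0]
grip_width: 0.0255
grasp_force: 0.0
```

send_rows --motion "0.4 0.6 0 0 0; 0.4 1.2 0 0 0; 0.4 1.8 0 0 0; 0.4 2.2 0 0 0; 0.4 2.6 0 0 0"

```text
clock: 10.3
eef_pos: [0.603, -0.1289, 0.0423]
tool_rot: [0.661, 0.75, 0.0, 0.001]
ft_force: [-0.3, 0.6, 0.2]
grip_width: 0.0254
grasp_force: 0.0
```

send_rows --motion "0.4 0.4 0 0 0; 0.4 0.8 0 0 0; 0.4 1.2 0 0 0; 0.4 1.6 0 0 0; 0.4 2 0 0 0"

```text
clock: 10.8
eef_pos: [0.6001, -0.1095, 0.0413]
tool_rot: [0.662, 0.75, -0.0, 0.0]
ft_force: [0.3, -1.7, 0.4]
grip_width: 0.0258
grasp_force: 0.6
```

send_rows --motion "0.4 0.4 0 0 0; 0.4 0.8 0 0 0; 0.4 1.1 0 0 0; 0.4 1.4 0 0 0; 0.4 1.6 0 0 0"

```text
clock: 11.3
eef_pos: [0.598, -0.0934, 0.0413]
tool_rot: [0.661, 0.75, -0.0, -0.0]
ft_force: [-0.9, -1.6, 0.4]
grip_width: 0.0254
grasp_force: 0.5
```

send_rows --motion "0.4 0.1 0 0 0; 0.4 0.2 0 0 0; 0.4 0.3 0 0 0; 0.4 0.4 0 0 0"

```text
clock: 11.7
eef_pos: [0.5975, -0.0897, 0.0413]
tool_rot: [0.662, 0.75, -0.0, -0.0]
ft_force: [0.0, -1.3, -0.2]
grip_width: 0.0255
grasp_force: 0.5
```

send_rows --motion "0.4 0.1 0 0 0; 0.4 0.2 0 0 0; 0.4 0.3 0 0 0"

```text
clock: 12.0
eef_pos: [0.5972, -0.0871, 0.0413]
tool_rot: [0.662, 0.75, -0.0, 0.0]
ft_force: [1.6, -2.9, 0.5]
grip_width: 0.0261
grasp_force: 1.9
```

send_rows --motion "0.4 0.1 0 0 0; 0.4 0.1 0 0 0"

```text
clock: 12.2
eef_pos: [0.5974, -0.0868, 0.0413]
tool_rot: [0.662, 0.75, -0.001, 0.001]
ft_force: [1.6, -4.8, -1.9]
grip_width: 0.0255
grasp_force: 2.5
```

send_rows --motion "0.4 0.1 0 0 0; 0.4 0.1 0 0 0; 0.4 0.1 0 0 0"

```text
clock: 12.5
eef_pos: [0.5974, -0.0866, 0.0414]
tool_rot: [0.662, 0.75, -0.001, 0.002]
ft_force: [1.8, -5.4, -1.6]
grip_width: 0.0257
grasp_force: 3.4
```

The slab is butted: the hand has stopped advancing and the force has risen to about 6 N. I'll back off, lift clear and check.

send_rows --motion "0.4 -0.5 0 0 0; 0.4 -2 0 0 0; 0.4 -4 0 0 0; 0.4 -4 0 -4.5 0; 0.4 -4 0 -9 0"

```text
clock: 13.0
eef_pos: [0.6001, -0.1252, 0.1301]
tool_rot: [0.662, 0.749, -0.001, -0.003]
ft_force: [1.1, -0.5, -0.1]
grip_width: 0.0258
grasp_force: 0.0
```

send_rows --motion "0.4 -3 0 -4 0; 0.4 -6 -2 -8 0; 0.4 -9 -4 -10 0; 0.4 -9 -4 -10 0; 0.4 -9 -4 -10 0"

```text
clock: 13.5
eef_pos: [0.5732, -0.22, 0.2319]
tool_rot: [0.662, 0.749, 0.001, 0.0]
ft_force: [-0.0, 0.6, -0.1]
grip_width: 0.0257
grasp_force: 0.0
```

```bash
python3 - <<'E'
from h import *
im=vision.camera("top")[:,:,::-1]
cv2.imwrite("pics/t4.png",cv2.resize(im[130:230,200:350],(780,520),interpolation=cv2.INTER_CUBIC))
im=vision.camera("side")[:,:,::-1]
cv2.imwrite("pics/s4.png",cv2.resize(im[160:260,180:310],(780,600),interpolation=cv2.INTER_CUBIC))
to(.579,-.225,.046)
E
```

```text
t 13.6 b 0.5424723252678751 -0.28570978241001327 0.22999157757388208 cm [ 6.0217  3.7111 18.4037] twist -1.5750746363109498 F [-0.499   0.4977 -0.6047] w 0.025652110074500904 j6 1.081363227713566 rotx [-0.125   0.9922  0.0018] roty [ 0.9922  0.125  -0.0018]
```

View pics/t4.png

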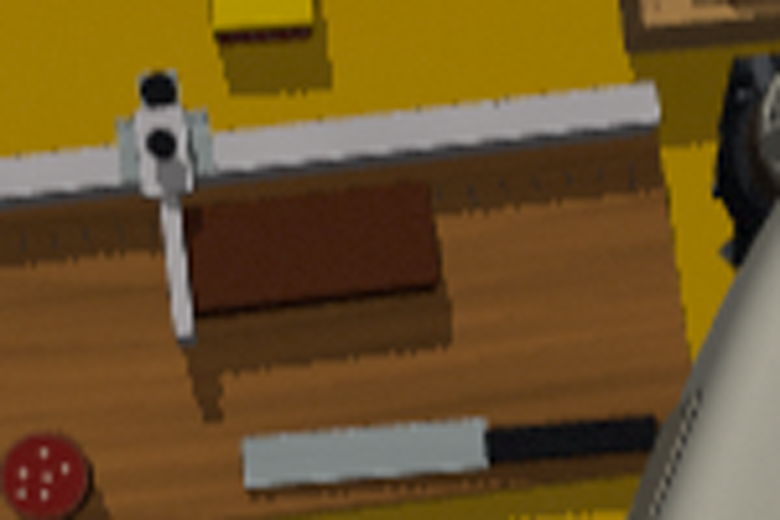

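View pics/s4.png

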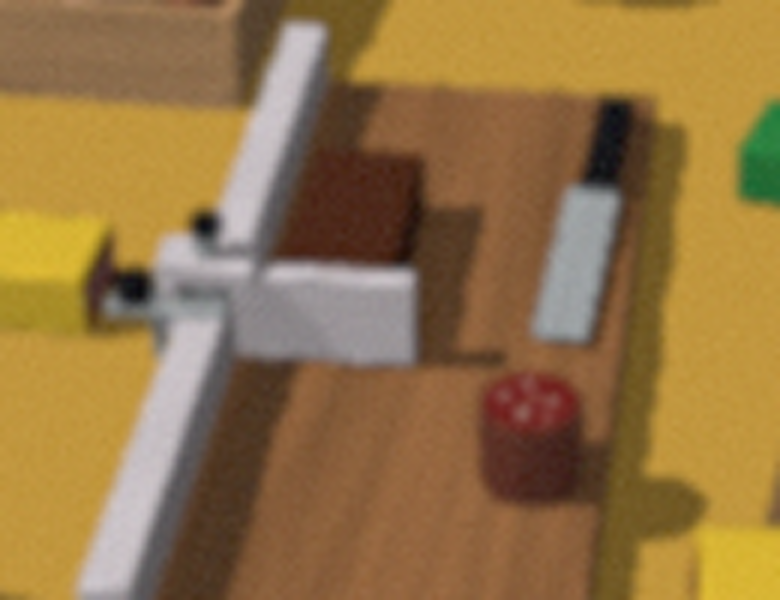

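The top view shows the slab's end flush along the plate (column ~187), square to it. The knob (161,143) is still in line with the thumbscrew. The side view shows the slab flat behind the plate, with the knife and salami piece unmoved. Handing in.

```bash
python3 -c "
from workcell import workorder
print(workorder.job_done())"
```

```text
the job is handed in; nothing more can be done
None
```

I handed the job in: the stop's pin is seated in the clamp notch, the slab is butted squarely against the stop and the hand is clear. The forces and the final pictures support this, but no verdict came back.

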